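Unlock and start the parts tumbler

TASK

The copper fittings are loaded in the polishing tumbler, the white desk machine with the round pot. Slide its black lock tab all the way aside to uncover its start button, then press that button fully down and let it come up again, leaving the tab aside. Do not touch the cleaner, the similar machine with the rectangular lid.

Things in the scene. Friction and masses are not known exactly. Their poses are not given: they have to be found in the camera images.
- tumbler: The machine to start, fixed: white housing 200 x 200 x 70 mm, a round steel pot (100 mm across, knob top 111 mm above the table) on its far half, the control deck on its near half. Origin: centre of the underside, on the table; x from deck to pot (away from the robot, within 20 deg), y left, z up. It stands left or right of the cleaner
- tumbler_lock (a joint): Black lock tab over the start button. Slides along the tumbler's +y: 0 = over the button, 0.060 m = end stop; starts at 0 to 0.008; friction 1.5 N. Plate 72 (x) x 46 (y) x 4 mm, top 92 mm above the table, with an upright metal-grey grip fin: 30 mm long in x, 14 mm thick in y, 24 mm tall (top at 116 mm). Fin centre in the tumbler's frame: (-56, -40 + joint value, 104) mm
- tumbler_start (a joint): Round white start button, 32 mm across, centred at (-56, -40) mm in the tumbler's frame, hidden under the tab until that is slid away. Top 84 mm above the table when up. 0 = up, 0.006 m = fully down (5 N); a spring returns it. Two rails along y, 60 mm apart, tops 88 mm above the table, pass on its near and far sides
- cleaner: The machine to leave alone, fixed: same white housing, axes, tab and button as the tumbler, but with a wide rectangular lid (180 x 92 mm, bar handle) in place of the round pot. Origin: centre of the underside

How it is judged:
On the way, in this order (a step that is already met when the one before it is completed fails the run):
1. the tumbler's lock tab is slid aside, clear of the button (value of joint tumbler_lock above 0.046 m), for 0.2 s.
2. the tumbler's start button is pressed down with the tab aside (value of joint tumbler_start above 0.0045 m and value of joint tumbler_lock above 0.046 m), for 0.05 s.
At the end, for the whole second after the job is handed in: The tumbler's lock tab is aside (joint above 0.044 m of its 0.060 m) and its start button, having been pressed, is up again (joint below 0.0015 m) (value of joint tumbler_lock above 0.044 m and value of joint tumbler_start below 0.0015 m); the robot touches nothing.
It fails at once if the robot presses on the cleaner (more than 2 N) (contact force between cleaner and the fingers above 2 N or contact force between cleaner and the arm above 2 N).
It also fails if it takes over 35 s, if anything falls off the work surface, if the arm or the gripper's body presses on something with over 40 N, if the wrist force passes 120 N, or if a joint passes its speed limit or range.

ROBOT

A 6-joint arm with a two-finger parallel gripper is mounted at the origin on the work surface. World frame = base frame: x ahead of the robot, y to its left, z up, the work surface at z = 0. Lengths are in m, angles in rad, forces in N, time in s.
With the tool pointing down it reaches from about 0.35 to 0.875 m from the base axis. Payload 4.2 kg.
Tool frame: the origin (TCP) lies between the finger pads; the fingertips stand 17 mm ahead of it and the grasp point (between the pads) lies 2 mm behind it; z points along the fingers, y is the line along which they close (so a half turn about z gives the same grasp; the last joint's range is limited). The gripper opens to 85 mm and grips with 20 to 120 N. Pads are 22 mm wide; open, the fingers measure 114 mm over their backs; the gripper's body (76 mm by 85 mm) begins 54 mm behind the grasp point. The pads swing forward as they close: fully open they stand 13 mm farther back than shut.
Start: joints at [-0.883, 0.385, 0.008, 0, -1.194, -0.259], TCP at [0.26, -0.568, 0.248] pointing down, gripper open.
Joint ranges: [-3.14, 3.14], [-1.21, 2.06], [-1.07, 1.41], [-3.16, 2.05], [-2.99, -0.16], [-3.1, 3.1]. Speed limits (rad/s): [2.79, 2.79, 3.14, 3.14, 3.14, 3.14].

INTERFACE

Orientations are given as a rotation vector (axis times angle).
In Python, from plant import ctrl gives the robot as it stands. The module is installed in compiled form; this text tells all that it offers.
- The arm moves only by the tool move_arm, never from a script. Its arguments are lists of equal length, an entry for each row: "travel": the shift along the tool's x, y, z in m, a list of three; "rotation": the turn, a rotation vector about the tool's x, y, z in rad, a list of three; "jaw": the finger opening in m, from 0 to 0.0854. A call has exactly 8 rows; each row shifts and turns the commanded pose from where the row before left it, along the tool's axes as they then stand; what a row does not reach is not made up. A row lasts 1/12 s, in which the tool goes at most 41.7 mm and 7.16 degrees, less where a joint would pass 70% of its speed; a pose out of reach is approached as far as the arm can. A call is refused whole if a number of a shift passes 0.0417 or a number of a turn 0.125, either way. A call with a gripper value outside its range is refused whole. The fingers move at their own pace and stop on an object; "newtons" is the grip in N (left out, the last holds). Time passes only in rows, so rows that do not move let the fingers close, or fill a call up. It gives the time, the measured TCP pose, the force, the opening and the grip force at its end, in the units of the state.
- ctrl.observe(): the state, without advancing time (a new reading comes with each control period).
- ctrl.grab_frame(name): name is "side" or "top" or "wrist"; returns a dict with "color" (480x640x3 uint8, red, green, blue), "z_map" (480x640 float32, m along the optical axis (not along the pixel's ray), 0 where there is no reading), "intrinsics" (3x3 intrinsics, pixels), "origin" and "rotation" of the camera in the world; the wrist camera has in their place "tool_from_camera" (4x4, takes a point from camera to tool coordinates, whose origin is the TCP and whose axes are the flange's). Camera axes: x right, y down, z forward; pixel columns grow to the right and rows downward; lengths in m; the calibration is good to about 2 mm. A picture is of the moment at which its call begins: read the wrist's pose just before it.
- ctrl.job_done(): hands the job in; it is judged then, once.
The state is a dict: "t": time; "joints": joint angles; "joint_velocities": joint speeds; "tau": joint torques, N m; "tool_pos": TCP position; "tcp_rot": TCP orientation; "contact_force": force on the tool from outside, world axes, zero at the start; "torque": the same for the moment, N m; "grip_width": opening from 0.0 (shut) to 1.0 (fully open); "grasp_force": force on a finger pad.
Only numpy, scipy, OpenCV 4.12 (cv2) and the standard library are available. Lean on these libraries where they do the work, as an engineer would, in place of code of your own. Each camera call takes 0.05 s, during which the arm holds its last target. There are 200 camera calls.

## Working session

There is one attempt and no reset: what is moved stays moved. The work goes in short steps, Python scripts to look and compute and a tool call to move; the robot and the scene stay as the last step left them, time stands still between calls to the robot, and variables do not carry over. Pictures are saved under pics/ and viewed, at most 10 in all, crops included, and the job is handed in when it is done.

Besides the shell and the picture viewer there is one more tool, called after "Emit:" by a JSON object that holds its "api" and its "payload". move_arm: Moves the arm, as the interface text tells. Its arguments: {"type":"object","properties":{"travel":{"type":"array","items":{"type":"array","items":{"type":"number"}}},"rotation":{"type":"array","items":{"type":"array","items":{"type":"number"}}},"jaw":{"type":"array","items":{"type":"number"}},"newtons":{"type":"number"}},"required":["travel","rotation","jaw"]}

```bash
mkdir -p pics; python3 - <<'E'
from plant import ctrl
import cv2,numpy as np
s=ctrl.observe();print({k:np.round(v,3).tolist() for k,v in s.items()})
f=ctrl.grab_frame("top");np.savez("top.npz",**f)
cv2.imwrite("pics/top.png",f["color"][:,:,::-1])
print(f["intrinsics"],f["origin"],f["rotation"])
E
```

```text
{'t': 0.0, 'joints': [-0.883, 0.386, 0.007, -0.001, -1.194, -0.259], 'joint_velocities': [-0.001, -0.0, 0.001, -0.001, -0.001, -0.002], 'tau': [0.001, -39.229, 18.84, 4.186, -0.005, -0.0], 'tool_pos': [0.26, -0.568, 0.247], 'tcp_rot': [0.668, -3.069, -0.003], 'contact_force': [0.071, -0.283, -0.399], 'torque': [0.04, -0.004, -0.009], 'grasp_force': 0.0, 'grip_width': 1.001}
[[524.63031899   0.         314.54824846]
 [  0.         524.63031899 241.04001071]
 [  0.           0.           1.        ]] [ 0.45438878 -0.02499608  0.75163383] [-2.17768529  2.12743527 -0.19113186]
```

View pics/top.png

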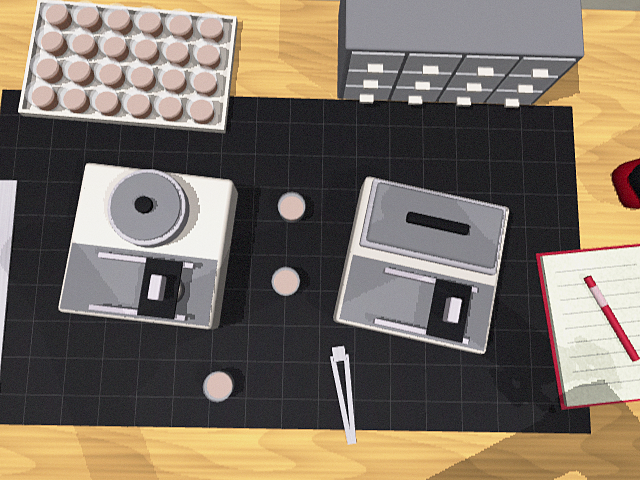

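The tumbler is the left machine: pot knob at about (144,205), black tab at about (160,288), grip fin at about (157,287). The cleaner is on the right.

```bash
cat > h.py <<'E'
import numpy as np,cv2
from scipy.spatial.transform import Rotation as R
def pts(f):
    K=f["intrinsics"];z=f["z_map"];v,u=np.mgrid[:480,:640]
    c=np.stack([(u-K[0,2])/K[0,0]*z,(v-K[1,2])/K[1,1]*z,z],-1)
    r=np.asarray(f["rotation"]);M=R.from_rotvec(r).as_matrix() if r.size==3 else r
    return c@M.T+f["origin"]
E
python3 - <<'E'
from h import *
f=dict(np.load("top.npz"));P=pts(f);Z=P[...,2]
win=np.zeros((480,640),bool);win[140:340,50:245]=1
def fit(m,n):
    X=P[m];r=cv2.minAreaRect((X[:,:2]*1000).astype(np.float32));print(n,m.sum(),X.mean(0).round(4),r)
H=win&(Z>.055)&(Z<.2)
fit(H,"machine")
print(np.histogram(Z[H],bins=np.arange(.05,.13,.004)))
fin=win&(Z>.108);fin[:250]=0
fit(fin,"fin")
kn=win&(Z>.105);kn[250:]=0;fit(kn,"knob")
pl=win&(f["color"].max(2)<60)&(Z>.086)&(Z<.1);pl[:250]=0;fit(pl,"plate")
h=win&(Z>.066)&(Z<.0745);fit(h,"housing")
E
```

```text
machine 23148 [0.5462 0.1746 0.0788] ((550.9624633789062, 178.64889526367188), (199.5917205810547, 200.4282684326172), 84.57377624511719)
(array([   0,   54,   81,  359, 8464, 6329,  112,   94,  137,  755, 1777,
        907, 3151,  349,  130,  195,  252,    2,    0]), array([0.05 , 0.054, 0.058, 0.062, 0.066, 0.07 , 0.074, 0.078, 0.082,
       0.086, 0.09 , 0.094, 0.098, 0.102, 0.106, 0.11 , 0.114, 0.118,
       0.122, 0.126]))
fin 390 [0.485  0.1192 0.2307] ((481.093994140625, 66.2931900024414), (187.85537719726562, 29.96589469909668), 82.75724029541016)
knob 354 [0.5537 0.1168 0.2949] ((531.8986206054688, 76.57138061523438), (254.60910034179688, 21.659141540527344), 57.51375198364258)
plate 1702 [0.4919 0.1508 0.0915] ((492.57904052734375, 152.1608428955078), (46.658260345458984, 70.76400756835938), 84.59561157226562)
housing 14807 [0.5419 0.1805 0.0698] ((550.3349609375, 178.569580078125), (198.9483184814453, 198.78404235839844), 84.64588928222656)
```

Emit:
{"api": "move_arm", "payload": {"travel": [[0,0,0],[0,0,0],[0,0,0],[0,0,0],[0,0,0],[-0.008,0.035,0],[-0.008,0.035,0],[-0.008,0.035,0]], "rotation": [[0,0,0.105],[0,0,0.105],[0,0,0.105],[0,0,0.105],[0,0,0.104],[0,0,0],[0,0,0],[0,0,0]], "jaw": [0,0,0,0,0,0,0,0]}}

```text
t: 0.72
tool_pos: [0.2934, -0.4649, 0.247]
tcp_rot: [-0.152, -3.136, -0.003]
contact_force: [1.0, -0.2, 0.0]
grip_width: 0.0
grasp_force: 0.0
```

Emit:
{"api": "move_arm", "payload": {"travel": [[-0.008,0.035,0],[-0.008,0.035,0],[-0.008,0.035,0],[-0.008,0.035,0],[-0.008,0.035,0],[-0.008,0.035,0],[-0.008,0.035,0],[-0.008,0.035,0]], "rotation": [[0,0,0],[0,0,0],[0,0,0],[0,0,0],[0,0,0],[0,0,0],[0,0,0],[0,0,0]], "jaw": [0,0,0,0,0,0,0,0]}}

```text
t: 1.38
tool_pos: [0.3838, -0.1917, 0.248]
tcp_rot: [-0.15, -3.137, -0.0]
contact_force: [1.4, -0.0, 0.6]
grip_width: 0.002
grasp_force: 0.0
```

Emit:
{"api": "move_arm", "payload": {"travel": [[-0.008,0.035,0],[-0.008,0.035,0],[-0.008,0.035,0],[-0.008,0.035,0],[-0.008,0.035,0],[-0.008,0.035,0],[-0.008,0.03,0],[0,0,0]], "rotation": [[0,0,0],[0,0,0],[0,0,0],[0,0,0],[0,0,0],[0,0,0],[0,0,0],[0,0,0]], "jaw": [0,0,0,0,0,0,0,0]}}

```text
t: 2.05
tool_pos: [0.4643, 0.044, 0.2478]
tcp_rot: [0.142, 3.138, 0.001]
contact_force: [0.2, 0.3, -0.9]
grip_width: 0.001
grasp_force: 0.0
```

```bash
python3 - <<'E'
from h import *
from plant import ctrl
s=ctrl.observe();f=ctrl.grab_frame("wrist")
T=np.eye(4);T[:3,:3]=R.from_rotvec(s["tcp_rot"]).as_matrix();T[:3,3]=s["tool_pos"]
M=T@f["tool_from_camera"];f["rotation"]=M[:3,:3];f["origin"]=M[:3,3]
cv2.imwrite("pics/w1.png",f["color"][:,:,::-1])
P=pts(f);Z=P[...,2];ok=(f["z_map"]>0.05)&(P[...,1]>.05)&(P[...,0]<.60)&(P[...,0]>.43)
def fit(m,n):
    if m.sum()<20: return print(n,m.sum())
    X=P[m];print(n,m.sum(),X.mean(0).round(4),cv2.minAreaRect((X[:,:2]*1000).astype(np.float32)))
fit(ok&(Z>.113)&(Z<.12)&(P[...,0]<.53),"fin")
fit(ok&(Z>.089)&(Z<.096)&(f["color"].max(2)<70)&(P[...,0]<.535),"plate")
E
```

```text
fin 801 [0.4934 0.1532 0.1155] ((493.8270263671875, 153.53846740722656), (14.083949089050293, 29.741859436035156), 84.14420318603516)
plate 3762 [0.4901 0.1513 0.0917] ((494.04925537109375, 153.72775268554688), (46.38745880126953, 70.54776763916016), 84.98351287841797)
```

View pics/w1.png

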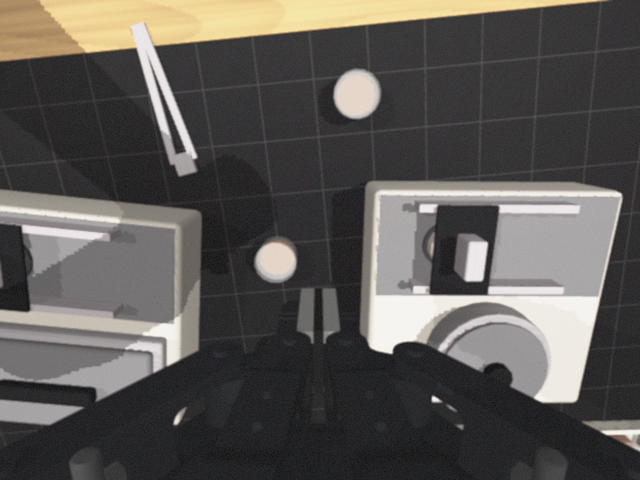

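The wrist view shows the tumbler on the right, with the fin at about (470,258) and the closed fingers at about (318,310). The fin position agrees with the top view to 1.5 mm.

Emit:
{"api": "move_arm", "payload": {"travel": [[-0.006,0.027,0],[-0.006,0.027,0],[-0.006,0.027,0],[0,0,0.035],[0,0,0.035],[0,0,0.035],[0,0,0.025],[0,0,0]], "rotation": [[0,0,0],[0,0,0],[0,0,0],[0,0,0],[0,0,0],[0,0,0],[0,0,0],[0,0,0]], "jaw": [0,0,0,0,0,0,0,0]}}

```text
t: 2.77
tool_pos: [0.4842, 0.1162, 0.1131]
tcp_rot: [-0.153, -3.127, 0.01]
contact_force: [-1.1, -0.7, 0.9]
grip_width: 0.0
grasp_force: 0.0
```

Emit:
{"api": "move_arm", "payload": {"travel": [[0,0,0],[-0.002,0.008,0],[-0.002,0.008,0],[0,0.009,0],[0,0.009,0],[0,0.009,0],[0,0.009,0],[0,0,0]], "rotation": [[0,0,0],[0,0,0],[0,0,0],[0,0,0],[0,0,0],[0,0,0],[0,0,0],[0,0,0]], "jaw": [0,0,0,0,0,0,0,0]}}

```text
t: 3.43
tool_pos: [0.4977, 0.1725, 0.1186]
tcp_rot: [0.147, 3.137, 0.002]
contact_force: [0.3, 0.7, -0.4]
grip_width: 0.001
grasp_force: 0.0
```

```bash
cat >> h.py <<'E'
def look(ctrl,n):
    f=ctrl.grab_frame(n)
    if n=="wrist":
        s=ctrl.observe();T=np.eye(4);T[:3,:3]=R.from_rotvec(s["tcp_rot"]).as_matrix();T[:3,3]=s["tool_pos"]
        M=T@f["tool_from_camera"];f["rotation"]=M[:3,:3];f["origin"]=M[:3,3]
    return f
E
python3 - <<'E'
from h import *
from plant import ctrl
s=ctrl.observe();print(s["tool_pos"],s["contact_force"])
a=look(ctrl,"wrist")["color"];b=look(ctrl,"side")["color"]
cv2.imwrite("pics/c1.png",cv2.resize(np.vstack([a,b]),(450,600),interpolation=cv2.INTER_AREA)[:,:,::-1] if 0 else cv2.resize(np.hstack([a,b]),(800,300),interpolation=cv2.INTER_AREA)[:,:,::-1])
E
```

```text
[0.49766858 0.17252036 0.11861264] [ 0.26931364  0.73417241 -0.35365714]
```

View pics/c1.png

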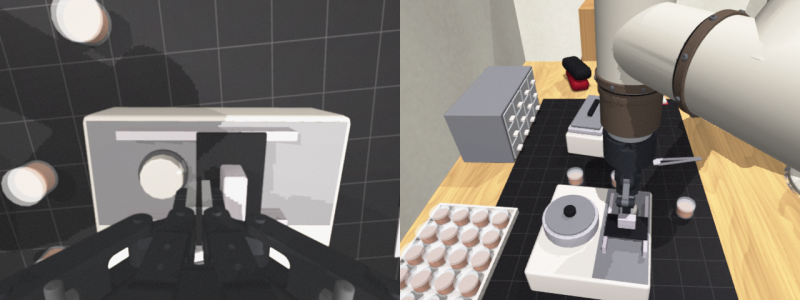

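The tab is sliding: the button is uncovered at (162,177) in the left image, and the fin at (233,190) rests against the fingers. I'll continue to the stop.

Emit:
{"api": "move_arm", "payload": {"travel": [[0,0.004,0],[0,0.004,0],[0,0.002,0],[0,0,0],[0,0,0],[0,0,0],[0,0,0],[0,0,0]], "rotation": [[0,0,0],[0,0,0],[0,0,0],[0,0,0],[0,0,0],[0,0,0],[0,0,0],[0,0,0]], "jaw": [0,0,0,0,0,0,0,0]}}

```text
t: 4.2
tool_pos: [0.4983, 0.1804, 0.1184]
tcp_rot: [0.15, 3.138, 0.001]
contact_force: [0.6, -0.6, -0.3]
grip_width: 0.001
grasp_force: 0.2
```

```bash
python3 - <<'E'
from h import *
from plant import ctrl
s=ctrl.observe();print(s["tool_pos"],s["contact_force"])
f=look(ctrl,"wrist");P=pts(f);Z=P[...,2];ok=(f["z_map"]>0.05)
c=f["color"].astype(int)
def fit(m,n):
    if m.sum()<20: return print(n,m.sum())
    X=P[m];print(n,m.sum(),X.mean(0).round(4),cv2.minAreaRect((X[:,:2]*1000).astype(np.float32)))
w=ok&(P[...,0]<.53)&(P[...,0]>.46)
fit(w&(Z>.113)&(Z<.119)&(P[...,1]>.185)&(c.min(2)>150),"fin")
b=w&(Z>.079)&(Z<.087)&(abs(P[...,1]-.146)<.03)&(c.min(2)>140)&(abs(P[...,0]-.4925)<.022)
fit(b,"button")
cv2.imwrite("pics/w2.png",f["color"][:,:,::-1])
E
```

```text
[0.4982726  0.18039618 0.11839114] [ 0.62033498 -0.56833169 -0.30867927]
fin 2231 [0.4952 0.2025 0.1155] ((495.19256591796875, 203.33203125), (32.43501663208008, 21.727066040039062), 35.58489227294922)
button 3609 [0.4923 0.1469 0.0835] ((493.0251770019531, 146.65765380859375), (30.636402130126953, 31.47646141052246), 82.59771728515625)
```

View pics/w2.png

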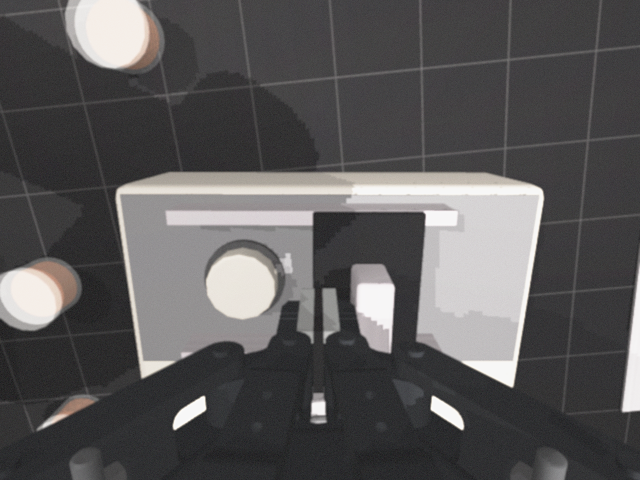

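The button at (242,283) is fully exposed and the fin is at (373,300), about 4 mm short of the stop. I'll push a little more.

Emit:
{"api": "move_arm", "payload": {"travel": [[0,0.002,0],[0,0.002,0],[0,0.002,0],[0,0,0],[0,0,0],[0,0,0],[0,0,0],[0,0,0]], "rotation": [[0,0,0],[0,0,0],[0,0,0],[0,0,0],[0,0,0],[0,0,0],[0,0,0],[0,0,0]], "jaw": [0,0,0,0,0,0,0,0]}}

```text
t: 4.92
tool_pos: [0.4986, 0.1853, 0.1184]
tcp_rot: [-0.15, -3.137, 0.003]
contact_force: [2.2, -4.6, 0.3]
grip_width: 0.001
grasp_force: 2.6
```

Emit:
{"api": "move_arm", "payload": {"travel": [[0,-0.01,0],[0.001,-0.01,0],[0.001,-0.01,0],[0,-0.01,0],[0,0,0],[0,0,0.007],[0,0,0.007],[0,0,0]], "rotation": [[0,0,0],[0,0,0],[0,0,0],[0,0,0],[0,0,0],[0,0,0],[0,0,0],[0,0,0]], "jaw": [0,0,0,0,0,0,0,0]}}

```text
t: 5.58
tool_pos: [0.492, 0.1464, 0.1026]
tcp_rot: [-0.15, -3.135, 0.002]
contact_force: [-0.7, 0.5, -0.5]
grip_width: -0.003
grasp_force: 0.0
```

Emit:
{"api": "move_arm", "payload": {"travel": [[0,0,0.002],[0,0,0.002],[0,0,0.002],[0,0,0.001],[0,0,0.001],[0,0,0],[0,0,0],[0,0,0]], "rotation": [[0,0,0],[0,0,0],[0,0,0],[0,0,0],[0,0,0],[0,0,0],[0,0,0],[0,0,0]], "jaw": [0,0,0,0,0,0,0,0]}}

```text
t: 6.25
tool_pos: [0.493, 0.1469, 0.0966]
tcp_rot: [0.149, 3.138, 0.001]
contact_force: [-1.8, 0.9, 3.1]
grip_width: -0.004
grasp_force: 2.0
```

Emit:
{"api": "move_arm", "payload": {"travel": [[0,0,0.001],[0,0,0.001],[0,0,0.001],[0,0,0],[0,0,0],[0,0,0],[0,0,0],[0,0,0]], "rotation": [[0,0,0],[0,0,0],[0,0,0],[0,0,0],[0,0,0],[0,0,0],[0,0,0],[0,0,0]], "jaw": [0,0,0,0,0,0,0,0]}}

```text
t: 6.92
tool_pos: [0.493, 0.1469, 0.0949]
tcp_rot: [0.148, 3.137, 0.0]
contact_force: [-5.9, 0.3, 14.5]
grip_width: 0.002
grasp_force: 7.1
```

Force rose to 14.5 N, so the button is on its hard stop (fully down). Now I'll lift away.

Emit:
{"api": "move_arm", "payload": {"travel": [[0,0,-0.005],[0,0,-0.015],[0,0,-0.035],[0,0,-0.035],[0,0,-0.035],[0,0,0],[0,0,0],[0,0,0]], "rotation": [[0,0,0],[0,0,0],[0,0,0],[0,0,0],[0,0,0],[0,0,0],[0,0,0],[0,0,0]], "jaw": [0,0,0,0,0,0,0,0]}}

```text
t: 7.58
tool_pos: [0.4924, 0.1464, 0.2174]
tcp_rot: [-0.15, -3.137, 0.0]
contact_force: [0.7, -0.5, 0.3]
grip_width: -0.001
grasp_force: 0.0
```

```bash
python3 - <<'E'
from h import *
from plant import ctrl
f=look(ctrl,"wrist");P=pts(f);Z=P[...,2];c=f["color"].astype(int)
d=np.hypot(P[...,0]-.4925,P[...,1]-.1468)<.012
print(ctrl.observe()["contact_force"],"button z",np.median(Z[d]))
m=(Z>.113)&(Z<.119)&(P[...,1]>.185)&(P[...,1]<.23)&(abs(P[...,0]-.497)<.025)&(f["z_map"]>.05)
print(m.sum(),np.median(P[m],0))
cv2.imwrite("pics/w3.png",f["color"][:,:,::-1])
E
```

```text
[ 0.03935895 -0.44620377  0.52728218] button z 0.24793358164265755
1005 [0.49787841 0.20555737 0.11484359]
```

View pics/w3.png

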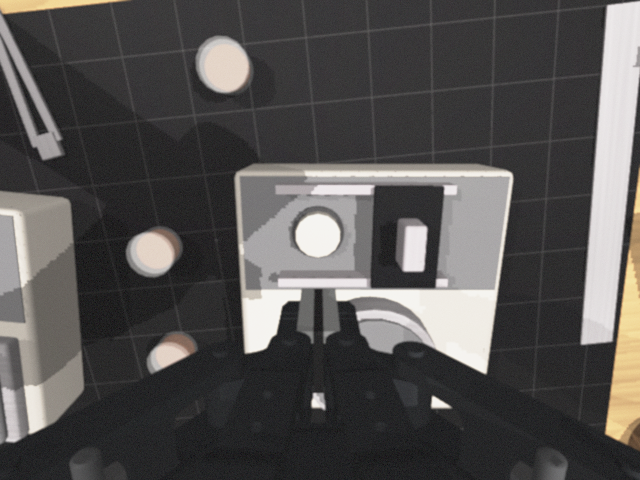

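The tab is at its stop (fin at 410,245), the button at (317,234) is exposed, and the arm is clear. I'll check the button height and hand in.

```bash
python3 - <<'E'
from h import *
from plant import ctrl
f=look(ctrl,"wrist");z=np.median(pts(f)[226:242,309:325,2]);print("button z",z)
if z>.081: print(ctrl.job_done())
E
```

```text
button z 0.08339924653351613
the job is handed in; nothing more can be done
None
```

The tumbler's lock tab is slid to its stop, the start button was pressed fully down and is up again, the cleaner was not touched, and the job is handed in at about 8 s of the 35 s; no verdict was returned.

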